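# Post a vial and hold the return box open

### The job

Drop the small capped vial that stands on the right-hand front part of the desk through the round hole in the closed lid of the return box. Only then lift the lid by its bar handle and hold it open at 45 degrees from closed so that a colleague can look inside and take the vial out: the lid falls shut by itself, so finish with the gripper still holding the handle there, at rest. Leave everything else on the desk where it stands.

Things in the scene. Friction and masses are not known exactly. Their poses are not given: they have to be found in the camera images.
- box: Return box: grey plastic box with a flat hinged lid, fixed to the desk, 160 mm deep (its x) by 200 mm wide (its y), 90 mm high without the lid, walls and floor 4 mm, empty. Origin at the centre of its underside; x points from the front (with the bar handle and a blank paper label) to the hinge side, z up. It is turned up to 0.3 rad from facing the robot.
- lid (a joint): Lid angle: 0 rad shut, growing as the front edge rises; 45 degrees is 0.785; stop at 1.4. No spring or stay: its weight (about 0.3 kg with the handle, 164 x 204 mm plate, 6 mm thick, top face 97 mm above the desk when shut) drops it shut from any angle when let go.
- lid_hinge (a point): Middle of the lid's hinge line along the box's rear top edge, 90 mm above the desk. The hinge axis is the box's y axis. Axes turn with the lid (parallel to the box's when shut).
- lid_handle (a point): Middle of the lid's steel bar handle: round bar 10 mm thick, 100 mm long along the box's y, its axis 40 mm above the lid's top face and 136 mm above the desk when shut, on a post at each end. In the lid's frame it lies 135 mm in front of (-x) and 46 mm above the hinge. The bar can turn between the finger pads, so the gripper may stay upright as the lid rises. Axes turn with the lid.
- lid_hole (a point): Centre of the round hole in the lid, at the lid's top face (97 mm above the desk when shut): 44 mm across, through the 6 mm plate, with a thin dark rim; 53 mm in front of the hinge and 82 mm behind the handle, midway across the box.
- vial_center (a point): Centre, half-way up, of the small white vial with a cap, 24 mm thick and 51 mm tall, about 22 g, standing upright on the right-hand front part of the desk (the smallest of the four loose upright things there; the vials far back by the printer are fixed and not meant). Its straight body is at least 40 mm tall; z up through the cap.
- dropper_center (a point): Centre of a brown dropper bottle with a tall rubber teat, 34 mm thick, 102 mm tall, standing loose. To be left alone.
- stamp_center (a point): Centre of a wooden rubber stamp, 29 x 55 mm foot, 73 mm tall, standing loose. To be left alone.
- carton_center (a point): Centre of an upright paper carton, 60 x 60 mm, 85 mm tall, standing loose. To be left alone.
Mind the look-alikes: they are no part of the job. What is shaped like the part that bears vial_center but brown is not meant.

How it is judged (in metres and radians):
On the way:
1. the vial lies let go inside the box with the lid shut (x of vial_center in the frame of box between -0.078 and 0.078 m and y of vial_center in the frame of box between -0.098 and 0.098 m and z of vial_center in the frame of box below 0.062 m and value of joint lid below 0.06 rad and contact force between the fingers and vial below 0.1 N), for 0.2 s.
At the end, for the whole second after the job is handed in: The vial lies still inside the box and the lid is at rest at 45 degrees from shut (within 8 degrees), carried only by the gripper's fingers, which hold its bar handle (over 0.5 N) as the program ends and through the second after (x of vial_center in the frame of box between -0.078 and 0.078 m and y of vial_center in the frame of box between -0.098 and 0.098 m and z of vial_center in the frame of box below 0.062 m and linear speed of vial below 0.05 m/s and value of joint lid between 0.646 and 0.925 rad and velocity of joint lid between -0.05 and 0.05 rad/s and (contact force between the fingers and lid_c0 above 0.5 N or contact force between the fingers and lid_c1 above 0.5 N or contact force between the fingers and lid_c2 above 0.5 N) and contact force between vial and lid below 0.1 N and contact force between the fingers and vial below 0.1 N); the arm keeps its last pose, push and grip.
It fails at once if the lid is opened (over 0.12 rad) before the vial is in the box (value of joint lid above 0.12 rad and not (x of vial_center in the frame of box between -0.078 and 0.078 m and y of vial_center in the frame of box between -0.098 and 0.098 m and z of vial_center in the frame of box below 0.062 m)).
It fails at once if the dropper bottle is moved by more than 30 mm or tipped over (distance of dropper_center from where it was at the start of the episode above 0.03 m or angle between dropper_center's own z axis and vertical above 0.5 rad).
It fails at once if the rubber stamp is moved by more than 30 mm or tipped over (distance of stamp_center from where it was at the start of the episode above 0.03 m or angle between stamp_center's own z axis and vertical above 0.5 rad).
It fails at once if the upright carton is moved by more than 30 mm or tipped over (distance of carton_center from where it was at the start of the episode above 0.03 m or angle between carton_center's own z axis and vertical above 0.5 rad).
It also fails if it takes over 54 s, if anything falls off the work surface, if the arm or the gripper's body presses on something with over 40 N, if the wrist force passes 120 N, or if a joint passes its speed limit or range.

### The arm

A 6-joint arm with a two-finger parallel gripper is mounted at the origin on a cart in front of the work surface, level with it; the furniture and walls round the work are solid. World frame = base frame: x ahead of the robot, y to its left, z up, the work surface at z = 0. Lengths are in m, angles in degrees, forces in N, time in s.
With the tool pointing down it reaches from about 0.3 to 0.75 m from the base axis. Payload 8.5 kg.
Tool frame: the origin (TCP) lies midway between the tips of the shut fingers; the grasp point (between the pads) lies env.tcp_to_grasp behind it (env.tcp_to_grasp is the distance from the TCP to the grasp point, in m); z points along the fingers, y is the line along which they close (so a half turn about z gives the same grasp; the last joint's range is limited). The gripper opens to 85 mm and grips with 20 to 120 N. Pads are 22 mm wide; open, the fingers measure 114 mm over their backs; the gripper's body (76 mm by 85 mm) begins 54 mm behind the grasp point. The pads swing forward as they close: fully open they stand 13 mm farther back than shut.
Start: joints at [-81.205, 21.807, 74.336, -0, 83.858, -12.336], TCP at [0.198, -0.513, 0.204] pointing down, gripper open.
Joint ranges: [-178.18, 178.18], [-50.72, 133.34], [12.68, 142.11], [-81.47, 261.47], [9.98, 163.14], [-165.26, 165.26]. Speed limits (degrees/s): [136.94, 136.94, 180, 180, 180, 180].

### API

Orientations are given as a 3x3 rotation matrix whose columns are the frame's x, y, z axes.
In Python, from rig import observe, optics, job, env gives the robot as it stands. The module is installed in compiled form; this text tells all that it offers.
- The arm moves only by the shell command python3 -m jog 'ROWS' [FORCE]. ROWS is JSON, a list of rows, each a list of 7 numbers: the turn, a rotation vector about the tool's x, y, z in rad, then the shift along the tool's x, y, z in m, then the opening in per cent of the stroke, from 0 (shut) to 100 (fully open). A call has 1 to 10 rows; each row shifts and turns the commanded pose from where the row before left it, along the tool's axes as they then stand; what a row does not reach is not made up. A row lasts 1/8 s, in which the tool goes at most 62.5 mm and 10.7 degrees, less where a joint would pass 70% of its speed; a pose out of reach is approached as far as the arm can. A call is refused whole if a number of a shift passes 0.0625 or a number of a turn 0.188, either way. A call with a gripper value outside its range is refused whole. The fingers move at their own pace and stop on an object; FORCE is the grip in N (left out, the last holds). Time passes only in rows, so rows that do not move let the fingers close. It gives the time, the measured TCP pose, the force, the opening and the grip force at its end, in the units of the state.
- observe(): the state, without advancing time (a new reading comes with each control period).
- optics.get_image(name): name is "scene" or "side" or "wrist"; returns a dict with "pixels" (420x560x3 uint8, red, green, blue), "mtx" (3x3 intrinsics, pixels), "rvec" (rotation vector, rad) and "tvec" (3), from world to camera coordinates, as OpenCV has them. Camera axes: x right, y down, z forward; pixel columns grow to the right and rows downward; lengths in m; the calibration is good to about 2 mm. A picture is of the moment at which its call begins. There is no depth.
- job.close_job(): hands the job in; it is judged then, once.
The state is a dict: "time_s": time; "q": joint angles; "qvel": joint speeds; "joint_efforts": joint torques, N m; "position": TCP position; "tool_rot": TCP orientation; "ft_force": force on the tool from outside, world axes, zero at the start; "wrist_torque": the same for the moment, N m; "grip_width": finger opening in m; "gripper_force": force on a finger pad.
Only numpy, scipy, OpenCV 4.12 (cv2) and the standard library are available. Lean on these libraries where they do the work, as an engineer would, in place of code of your own. Each camera call takes 0.05 s, during which the arm holds its last target. There are 200 camera calls.

## Working session

There is one attempt and no reset: what is moved stays moved. The work goes in short steps, Python scripts to look and compute and a shell command to move; the robot and the scene stay as the last step left them, time stands still between calls to the robot, and variables do not carry over. Pictures are saved under pics/ and viewed, at most 10 in all, crops included, and the job is handed in when it is done.

```bash
mkdir -p pics
cat > h.py <<'E'
import numpy as np, cv2
from rig import observe, optics, job, env
def ray(im,u,v):
    R=cv2.Rodrigues(np.array(im["rvec"],float))[0];t=np.array(im["tvec"],float).ravel()
    d=R.T@np.linalg.inv(np.array(im["mtx"]))@np.array([u,v,1.]);return -R.T@t,d
def onz(im,u,v,z):
    c,d=ray(im,u,v);return c+d*(z-c[2])/d[2]
def proj(im,p):
    return cv2.projectPoints(np.array(p,float).reshape(-1,3),np.array(im["rvec"],float),np.array(im["tvec"],float),np.array(im["mtx"],float),None)[0].reshape(-1,2)
def save(im,name,crop=None,s=1):
    a=im["pixels"][:,:,::-1]
    if crop: x0,y0,x1,y1=crop; a=a[y0:y1,x0:x1]
    cv2.imwrite("pics/"+name,cv2.resize(a,None,fx=s,fy=s,interpolation=cv2.INTER_CUBIC))
E
python3 - <<'E'
from h import *
for n in("scene","side","wrist"):
    im=optics.get_image(n);np.save(n+".npy",im,allow_pickle=True);save(im,n+"0.png")
    print(n,ray(im,280,210))
s=observe();print(s["position"],s["tool_rot"],s["grip_width"],env.tcp_to_grasp)
E
```

```text
scene (array([0.16265815, 0.54894197, 0.75214594]), array([ 0.38149689, -0.63721848, -0.66967856]))
side (array([ 0.45068955, -0.77070616,  0.53639968]), array([ 0.12024842,  0.84860613, -0.51541108]))
wrist (array([ 0.2612614 , -0.4883146 ,  0.37432282]), array([-0.25442678, -0.09433876, -0.9624836 ]))
[ 0.19821447 -0.51278261  0.20377274] [[ 9.32763641e-01  3.60488495e-01 -1.86035665e-04]
 [ 3.60488488e-01 -9.32763086e-01  1.03667885e-03]
 [ 2.00183599e-04 -1.03404006e-03 -9.99999445e-01]] 0.08565496514885527 0.0187
```

View pics/scene0.png

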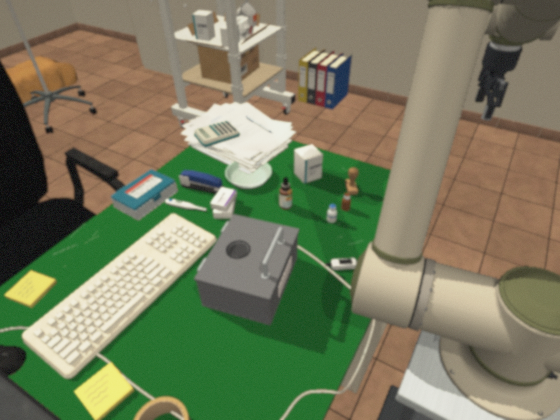

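View pics/side0.png

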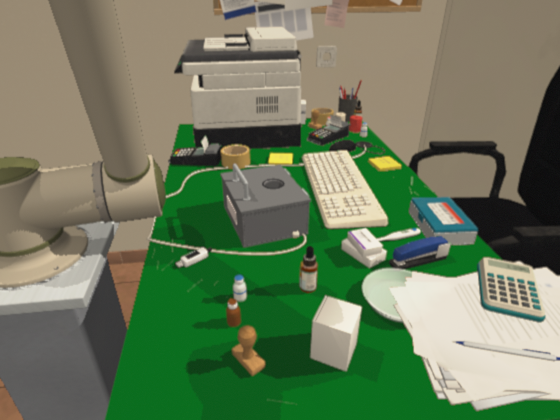

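Candidates: the white blue-capped vial at scene (332,213) / side (239,289), and the brown look-alike at scene (346,203) / side (233,312). The white one fits, as it is white, capped and the smallest. The box hole is at scene (238,250) / side (272,184). I'll confirm in an enlarged crop and measure.

Run:
```python
from h import *
L={n:np.load(n+".npy",allow_pickle=True).item() for n in("scene","side")}
a=L["side"]["pixels"][150:350,195:345,::-1]; b=L["scene"]["pixels"][170:330,190:370,::-1]
a=cv2.resize(a,None,fx=2.6,fy=2.6,interpolation=2)[:520];b=cv2.resize(b,None,fx=2.2,fy=2.2,interpolation=2)
c=np.zeros((520,a.shape[1]+b.shape[1],3),np.uint8);c[:,:a.shape[1]]=a;c[:b.shape[0],a.shape[1]:]=b
cv2.imwrite("pics/crop1.png",c);print(c.shape)
def tri(p,q):
    c1,d1=ray(L["scene"],*p);c2,d2=ray(L["side"],*q)
    s=np.linalg.lstsq(np.c_[d1,-d2],c2-c1,rcond=None)[0];A=c1+d1*s[0];B=c2+d2*s[1];return (A+B)/2,np.linalg.norm(A-B)
print("vial",tri((332,213),(239,289)));print("vial z",onz(L["scene"],332,213,.0255),onz(L["side"],239,289,.0255))
for n,lo,hi in(("scene",(215,225),(265,275)),("side",(250,168),(295,200))):
    g=cv2.cvtColor(L[n]["pixels"],cv2.COLOR_RGB2GRAY)[lo[1]:hi[1],lo[0]:hi[0]]
    m=(g<np.percentile(g,1)+25).astype(np.uint8);k,_,st,ce=cv2.connectedComponentsWithStats(m)
    for i in range(1,k):
        if st[i,4]>20: p=ce[i]+lo;print(n,"hole",p,st[i],onz(L[n],*p,.094))
```

```text
(520, 786, 3)
vial (array([ 0.45248193, -0.20286134,  0.02274478]), np.float64(0.0007640432108796846))
vial z [ 0.45099022 -0.20001049  0.0255    ] [ 0.45283881 -0.20575597  0.0255    ]
scene hole [216.91111111 228.97777778] [ 0  0  6 12 45] [0.63145257 0.05111455 0.094     ]
scene hole [236.95205479 249.75342466] [ 11  16  24  17 292] [0.55407019 0.08143327 0.094     ]
side hole [291.61538462 171.53846154] [37  0  8 11 52] [0.61100898 0.14629941 0.094     ]
side hole [273.79194631 184.01342282] [ 12  11  22  10 149] [0.55604067 0.08229556 0.094     ]
```

View pics/crop1.png

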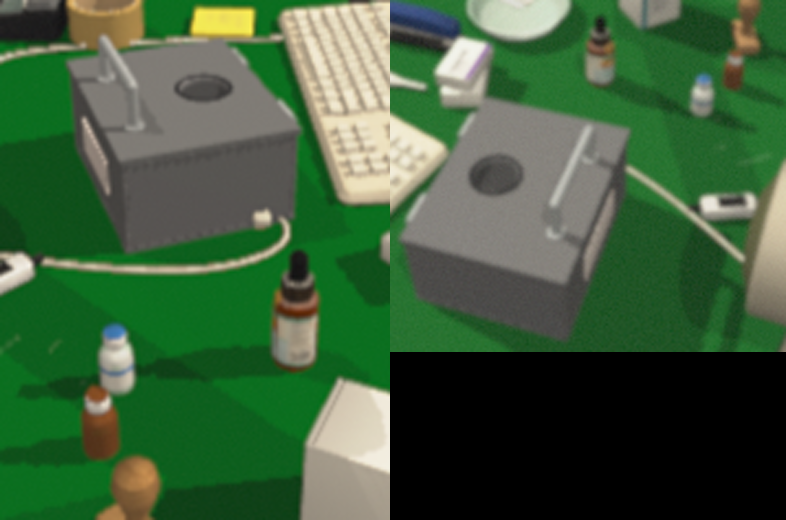

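The white vial is confirmed: crop (116,360) left, (702,96) right, with the brown one beside it at (100,425). The handle runs in the scene image from (280,229) to (264,263). Next: handle ends, box yaw, and neighbour positions for the grasp direction.

Run:
```python
from h import *
L={n:np.load(n+".npy",allow_pickle=True).item() for n in("scene","side")}
for n,ps in(("scene",((280,229),(264.1,263.2))),("side",((234.6,166.2),(246.5,183.8)))):
    P=[onz(L[n],*p,.139) for p in ps];e=P[0]-P[1];print(n,"handle",P,(P[0]+P[1])/2,np.linalg.norm(e),np.degrees(np.arctan2(e[1],e[0])))
# lid top corners from crop
for n,ps in(("scene",[((484-390)/2.2+190,170+98/2.2),((629-390)/2.2+190,170+131/2.2),((567-390)/2.2+190,170+280/2.2),((402-390)/2.2+190,170+237/2.2)]),("side",[(195+68/2.6,150+65/2.6),(195+124/2.6,150+164/2.6),(195+299/2.6,150+129/2.6),(195+230/2.6,150+43/2.6)])):
    print(n,np.round([onz(L[n],*p,.097) for p in ps],4))
for nm,p,q,z in(("brown",(346,203),(233,312),.0255),("dropper",(285,206),(308,288),.01),("stamp",(352,190),(250,358),.01),("carton",(308,165),(335,335),.0425)):
    print(nm,onz(L["scene"],*p,z)[:2],onz(L["side"],*q,z)[:2])
```

```text
scene handle [array([0.4812563 , 0.01806768, 0.139     ]), array([0.46022713, 0.11625073, 0.139     ])] [0.47074172 0.06715921 0.139     ] 0.10040984336549783 -77.91085329616472
side handle [array([0.46346224, 0.10151547, 0.139     ]), array([0.48575081, 0.00484039, 0.139     ])] [0.47460652 0.05317793 0.139     ] 0.09921114534335895 102.98276353968181
scene [[ 0.626  -0.0048  0.097 ]
 [ 0.4651 -0.0378  0.097 ]
 [ 0.424   0.154   0.097 ]
 [ 0.582   0.1892  0.097 ]]
side [[ 0.4286  0.1447  0.097 ]
 [ 0.4723 -0.049   0.097 ]
 [ 0.6269 -0.0113  0.097 ]
 [ 0.5935  0.1735  0.097 ]]
brown [ 0.43499211 -0.25528463] [ 0.43940578 -0.26331392]
dropper [ 0.58174153 -0.17826848] [ 0.5864983  -0.20370137]
stamp [ 0.44859553 -0.33338246] [ 0.46227455 -0.35129622]
carton [ 0.59520532 -0.33965827] [ 0.59886475 -0.35143778]
```

```bash
python3 -m jog '[[0,0,-0.18,0,0,0,100],[0,0,-0.18,0,0,0,100],[0,0,-0.18,0,0,0,100],[0,0,-0.18,0,0,0,100],[0,0,-0.18,0,0,0,100],[0,0,0,0,0,0,100]]' && python3 -m jog '[[0,0,0,0.046,0.019,0,100],[0,0,0,0.046,0.019,0,100],[0,0,0,0.046,0.019,0,100],[0,0,0,0.046,0.019,0,100],[0,0,0,0.046,0.019,0,100],[0,0,0,0.046,0.019,0,100],[0,0,0,0.046,0.019,0,100],[0,0,0,0.046,0.019,0,100],[0,0,0,0,0,0,100]]'
cat >> h.py <<'E'
def totool(target):
    s=observe();R=np.array(s["tool_rot"]);return R.T@(np.array(target)-s["position"])
def yaw():
    R=np.array(observe()["tool_rot"]);return np.degrees(np.arctan2(R[1,1],R[0,1]))
E
python3 - <<'E'
from h import *
im=optics.get_image("wrist");np.save("wrist.npy",im,allow_pickle=True);save(im,"wrist1.png")
print(observe()["position"],yaw(),proj(im,[[.4525,-.2035,.0255],[.4525,-.2035,.051],[.4525,-.2035,0]]))
E
```

```text
time_s: 0.9
position: [0.1983, -0.5129, 0.204]
tool_rot: [[0.299, 0.954, -0.0], [0.954, -0.299, 0.0], [0.0, -0.0, -1.0]]
ft_force: [0.2, 0.4, -0.2]
grip_width: 0.0852
gripper_force: 0.0
time_s: 2.02
position: [0.4541, -0.2045, 0.2041]
tool_rot: [[0.297, 0.955, 0.0], [0.955, -0.297, 0.0], [0.0, -0.0, -1.0]]
ft_force: [0.4, -0.7, 0.6]
grip_width: 0.0853
gripper_force: 0.0
[ 0.45327808 -0.20591668  0.20408455] -17.33751474609129 [[280.1746142  185.47625041]
 [280.13256626 189.82024965]
 [280.21121796 181.69469237]]
```

View pics/wrist1.png

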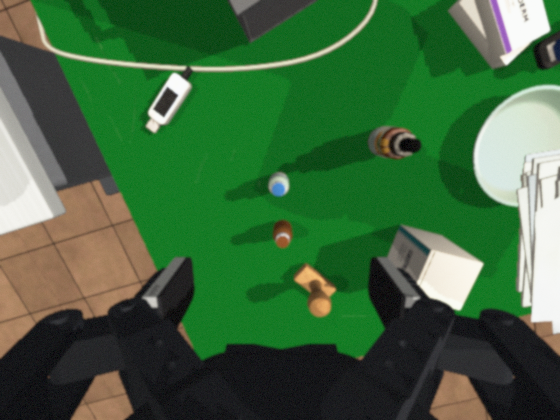

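The wrist view shows the white vial with its blue cap at (279,187), as predicted (280,190). Brown vial at (282,234), stamp (318,290), both clear of the finger line. Descend and grip.

```bash
python3 -m jog '[[0,0,0,0,0,0.05,100],[0,0,0,0,0,0.05,100],[0,0,0,0,0,0.05,100],[0,0,0,0,0,0.025,100],[0,0,0,0,0,0.014,100],[0,0,0,0,0,0,100],[0,0,0,0,0,0,0],[0,0,0,0,0,0,0],[0,0,0,0,0,0,0],[0,0,0,0,0,0,0]]' 30 && python3 -m jog '[[0,0,0,0,0,0,0],[0,0,0,0,0,0,0],[0,0,0,0,0,0,0],[0,0,0,0,0,0,0]]' 30
```

```text
time_s: 3.32
position: [0.453, -0.2069, 0.0155]
tool_rot: [[0.297, 0.955, 0.0], [0.955, -0.297, -0.0], [-0.0, 0.0, -1.0]]
ft_force: [-0.2, -0.0, -0.4]
grip_width: 0.0123
gripper_force: 0.0
time_s: 3.82
position: [0.4528, -0.2069, 0.0152]
tool_rot: [[0.297, 0.955, -0.0], [0.955, -0.297, 0.0], [0.0, -0.0, -1.0]]
ft_force: [-0.1, 0.2, -0.7]
grip_width: -0.0001
gripper_force: 0.0
```

Run:
```python
from h import *
im={n:optics.get_image(n) for n in("scene","side","wrist")}
np.save("all.npy",im,allow_pickle=True)
a=cv2.resize(im["side"]["pixels"][220:380,170:330,::-1],(400,400),interpolation=2);b=cv2.resize(im["wrist"]["pixels"][150:420,140:410,::-1],(400,400),interpolation=2)
cv2.imwrite("pics/miss.png",np.hstack([a,b]));s=observe();print(proj(im["side"],s["position"]),proj(im["wrist"],s["position"]))
```

```text
[[239.30031646 293.48462348]] [[282.57977637 241.20918   ]]
```

View pics/miss.png

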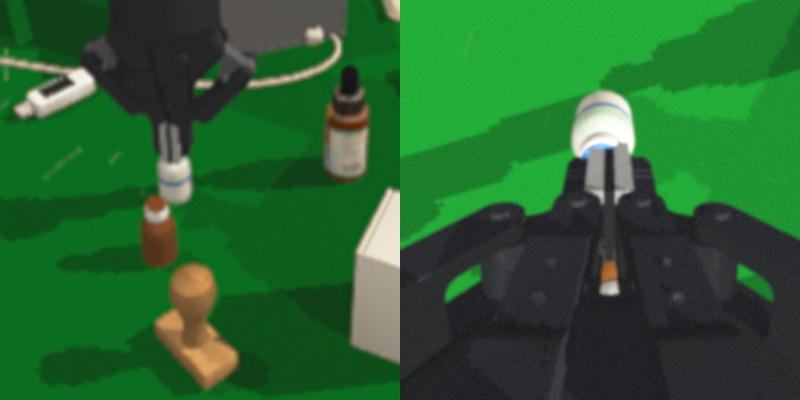

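Run:
```python
from h import *
I=np.load("all.npy",allow_pickle=True).item()
P=[[.4525,-.2035,z] for z in(0,.0255,.051)]
for n in("side","wrist","scene"): print(n,proj(I[n],P).round(1).tolist(),"tcp",proj(I[n],observe()["position"]).round(1))
# white/blue body mask
for n,(x0,y0,x1,y1) in(("side",(215,270,265,305)),("wrist",(230,195,310,265)),("scene",(310,190,355,230))):
    px=I[n]["pixels"][y0:y1,x0:x1].astype(int);h=cv2.cvtColor(I[n]["pixels"],cv2.COLOR_RGB2HSV)[y0:y1,x0:x1]
    m=((h[...,1]<80)&(h[...,2]>150)).astype(np.uint8)
    k,_,st,ce=cv2.connectedComponentsWithStats(m)
    for i in range(1,k):
        if st[i,4]>25: print(n,"white",ce[i]+(x0,y0),st[i]+[x0,y0,0,0,0])
a=cv2.resize(I["scene"]["pixels"][160:260,280:400,::-1],None,fx=3.3,fy=3.3,interpolation=2);b=cv2.resize(I["wrist"]["pixels"][195:295,225:345,::-1],None,fx=3.3,fy=3.3,interpolation=2)
cv2.imwrite("pics/miss2.png",np.hstack([a,b]));print(a.shape)
```

```text
side [[239.4, 298.2], [238.8, 288.2], [238.1, 277.8]] tcp [[239.3 293.5]]
wrist [[280.5, 228.4], [280.5, 242.8], [280.4, 262.1]] tcp [[282.6 241.2]]
scene [[331.3, 219.0], [332.0, 212.0], [332.8, 204.8]] tcp [[332.2 214.1]]
side white [240.40689655 291.12413793] [234 283  12  17 145]
wrist white [277.5592388  236.64640884] [ 255  211   44   54 1629]
scene white [331.38596491 211.66666667] [327 208  10   8  57]
(330, 396, 3)
```

View pics/miss2.png

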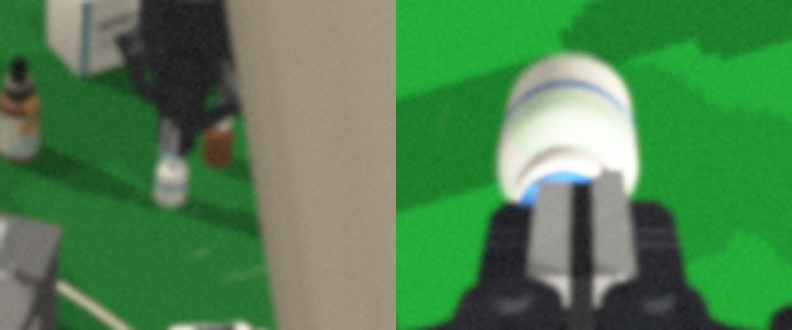

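Run:
```python
from h import *
w=np.load("wrist.npy",allow_pickle=True).item();I=np.load("all.npy",allow_pickle=True).item()
s=observe();R=np.array(s["tool_rot"])
print("open: seen front tips about (190,260),(372,260)")
for dz in(0,-.013,-.025,-.04,-.05): print(dz,proj(w,[np.array([.4533,-.2055,.2041])+R@[.011,y,dz] for y in(-.0425,.0425)]).round(0).tolist())
print("shut: seen front tips wrist (270..290,248); side bottom (236..243,283)")
for dz in(0,-.013,-.025,-.04): print(dz,proj(I["wrist"],s["position"]+R@[.011,0,dz]).round(0),proj(I["side"],s["position"]+R@[-.011,0,dz]).round(0))
print(s["grip_width"],s["q"])
```

```text
open: seen front tips about (190,260),(372,260)
0 [[212.0, 226.0], [351.0, 226.0]]
-0.013 [[207.0, 234.0], [357.0, 234.0]]
-0.025 [[202.0, 241.0], [362.0, 242.0]]
-0.04 [[194.0, 253.0], [370.0, 253.0]]
-0.05 [[188.0, 262.0], [377.0, 262.0]]
shut: seen front tips wrist (270..290,248); side bottom (236..243,283)
0 [[283. 224.]] [[238. 298.]]
-0.013 [[283. 232.]] [[237. 292.]]
-0.025 [[283. 239.]] [[237. 287.]]
-0.04 [[283. 251.]] [[237. 281.]]
8.374782267617967e-05 [-3.82031404e+01  2.99914916e+01  9.75663128e+01  1.52051871e-03
  5.24468546e+01 -2.09002296e+01]
```

The pictures show the vial untouched and upright, with the shut fingers directly over its cap. The visible fingertips sit about 36 mm behind the reported TCP, and the wrist (open and shut) and side views agree on this. I'll correct for that offset: open, go 37 mm lower, grip.

```bash
python3 -m jog '[[0,0,0,0,0,0,100],[0,0,0,0,0,0,100],[0,0,0,0,0,0,100],[0,0,0,0,0,0,100],[0,0,0,0,0,0,100],[0,0,0,0,0,0,100],[0,0,0,0,0,0,100],[0,0,0,0.002,0,0.012,100],[0,0,0,0,0,0.012,100],[0,0,0,0,0,0,100]]' 30 && python3 -m jog '[[0,0,0,0,0,0.006,100],[0,0,0,0,0,0.005,100],[0,0,0,0,0,0,0],[0,0,0,0,0,0,0],[0,0,0,0,0,0,0],[0,0,0,0,0,0,0],[0,0,0,0,0,0,0],[0,0,0,0,0,0,0],[0,0,0,0,0,0,0],[0,0,0,0,0,0,0]]' 30
```

```text
time_s: 5.22
position: [0.4528, -0.2045, -0.01]
tool_rot: [[0.297, 0.955, -0.002], [0.955, -0.297, 0.002], [0.001, -0.002, -1.0]]
ft_force: [0.3, -0.3, 0.1]
grip_width: 0.0852
gripper_force: 0.0
time_s: 6.48
position: [0.4535, -0.205, -0.0195]
tool_rot: [[0.297, 0.955, 0.0], [0.955, -0.297, -0.0], [-0.0, 0.0, -1.0]]
ft_force: [-0.5, 0.7, 6.4]
grip_width: 0.0232
gripper_force: 29.5
```

Gripped: width 23 mm, force 29.5 N. Lift, turn to the box yaw (12.4°) and carry it above the hole.

```bash
python3 -m jog '[[0,0,0,0,0,-0.02,0],[0,0,0,0,0,-0.04,0],[0,0,0,0,0,-0.06,0],[0,0,0,0,0,-0.06,0],[0,0,-0.173,0,0,0,0],[0,0,-0.173,0,0,0,0],[0,0,-0.173,0,0,0,0],[0,0,0,0,0,0,0]]' 40 && python3 -m jog '[[0,0,0,0.037,0.023,0,0],[0,0,0,0.037,0.023,0,0],[0,0,0,0.037,0.023,0,0],[0,0,0,0.037,0.023,0,0],[0,0,0,0.037,0.023,0,0],[0,0,0,0.037,0.023,0,0],[0,0,0,0.035,0.023,0,0],[0,0,0,0,0,0,0],[0,0,0,0,0,0,0]]'
python3 - <<'E'
from h import *
I={n:optics.get_image(n) for n in("scene","side","wrist")};np.save("all2.npy",I,allow_pickle=True)
p=observe()["position"];print(p,yaw(),totool([.555,.08,p[2]]))
for n in I: print(n,proj(I[n],[[.555,.08,.097],p]).round(1).tolist())
a=I["wrist"]["pixels"][:,:,::-1];b=cv2.resize(I["side"]["pixels"][80:240,190:330,::-1],None,fx=1.7,fy=1.7);c=cv2.resize(I["scene"]["pixels"][170:330,180:320,::-1],None,fx=1.7,fy=1.7)
o=np.zeros((560,800,3),np.uint8);o[:420,:560]=a;o[:b.shape[0],560:560+b.shape[1]]=b;o[280:280+c.shape[0],560:560+c.shape[1]]=c;cv2.imwrite("pics/carry.png",o)
E
```

```text
time_s: 7.48
position: [0.4533, -0.2049, 0.16]
tool_rot: [[-0.214, 0.977, -0.0], [0.977, 0.214, 0.0], [0.0, -0.0, -1.0]]
ft_force: [0.2, 1.0, -0.2]
grip_width: 0.0228
gripper_force: 39.2
time_s: 8.6
position: [0.5551, 0.0804, 0.1599]
tool_rot: [[-0.213, 0.977, -0.001], [0.977, 0.213, -0.0], [-0.0, -0.001, -1.0]]
ft_force: [-0.4, -0.2, 0.3]
grip_width: 0.0229
gripper_force: 39.3
[0.55517324 0.07977181 0.16024083] 12.297850553096655 [ 2.59850325e-04 -1.20659740e-04  5.54489627e-09]
scene [[236.9, 248.2], [234.3, 227.5]]
side [[273.5, 183.4], [273.4, 159.5]]
wrist [[282.3, 213.2], [282.9, 242.3]]
```

View pics/carry.png

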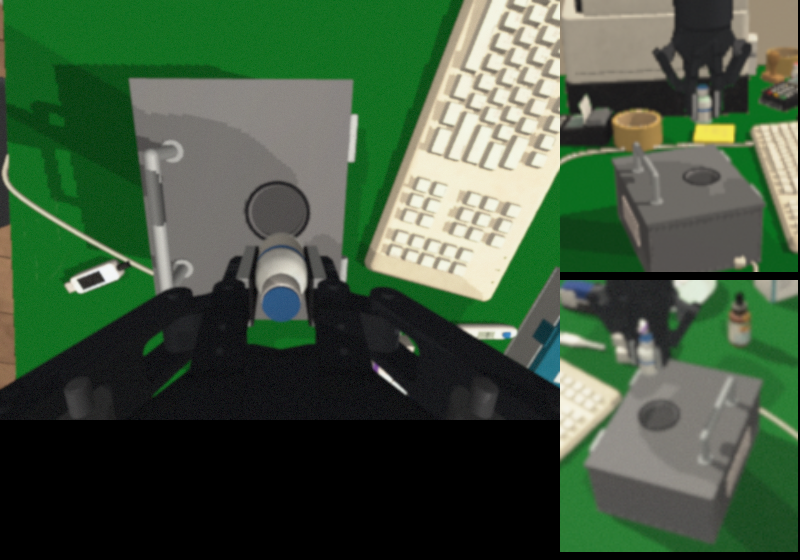

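The wrist view shows the hole at (278,212) against a prediction of (282,213), so I'll shift about -2 mm along tool y. The vial is held upright at (281,265). Lower into the hole mouth.

```bash
python3 -m jog '[[0,0,0,0.001,-0.002,0.03,0],[0,0,0,0,0,0.03,0],[0,0,0,0,0,0.014,0],[0,0,0,0,0,0.007,0],[0,0,0,0,0,0.005,0],[0,0,0,0,0,0,0],[0,0,0,0,0,0,0]]'
python3 - <<'E'
from h import *
I={n:optics.get_image(n) for n in("side","wrist")}
a=cv2.resize(I["wrist"]["pixels"][140:320,180:380,::-1],None,fx=2,fy=2);b=cv2.resize(I["side"]["pixels"][110:230,210:330,::-1],None,fx=3,fy=3)
cv2.imwrite("pics/hole.png",np.hstack([a,b]))
E
```

```text
time_s: 9.62
position: [0.5535, 0.0812, 0.0748]
tool_rot: [[-0.215, 0.977, 0.001], [0.977, 0.215, -0.0], [-0.0, 0.001, -1.0]]
ft_force: [0.4, -0.1, -0.4]
grip_width: 0.0229
gripper_force: 39.3
```

View pics/hole.png

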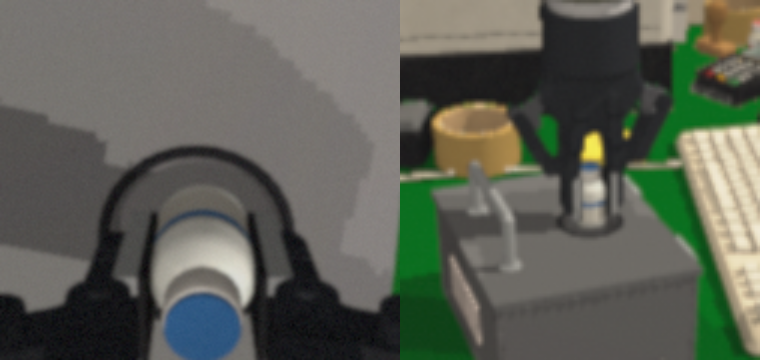

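The vial's foot is centred in the hole mouth (hole rim centred at crop (197,~235), vial at 203). Lower 5 mm more and release.

```bash
python3 -m jog '[[0,0,0,0,-0.001,0.005,0],[0,0,0,0,0,0,0],[0,0,0,0,0,0,100],[0,0,0,0,0,0,100],[0,0,0,0,0,0,100],[0,0,0,0,0,0,100],[0,0,0,0,0,0,100],[0,0,0,0,0,0,100],[0,0,0,0,0,0,100]]' && python3 -m jog '[[0,0,0,0,0,-0.05,100],[0,0,0,0,0,-0.06,100],[0,0,0,0,0,-0.03,100],[0,0,0,0,0,0,100],[0,0,0,0,0,0,100]]'
python3 - <<'E'
from h import *
I={n:optics.get_image(n) for n in("scene","side","wrist")};np.save("all3.npy",I,allow_pickle=True)
p=observe()["position"];print(p,yaw())
u=np.array([np.cos(np.radians(12.4)),np.sin(np.radians(12.4)),0])
h=np.array([.553,.081,.139])-u*.082;v=np.array([-u[1],u[0],0])*.05
print(proj(I["wrist"],[h,h+v,h-v,[.553,.081,.097]]).round(1).tolist(),h)
a=I["wrist"]["pixels"][:,:,::-1];b=cv2.resize(I["side"]["pixels"][80:240,190:330,::-1],None,fx=1.7,fy=1.7)
o=np.zeros((420,800,3),np.uint8);o[:420,:560]=a;o[:b.shape[0],560:560+b.shape[1]]=b;cv2.imwrite("pics/after.png",o)
E
```

```text
time_s: 10.85
position: [0.5522, 0.081, 0.0692]
tool_rot: [[-0.215, 0.977, 0.0], [0.977, 0.215, 0.0], [0.0, 0.0, -1.0]]
ft_force: [0.1, 0.6, 0.7]
grip_width: 0.0852
gripper_force: 0.0
time_s: 11.48
position: [0.5516, 0.081, 0.208]
tool_rot: [[-0.215, 0.977, -0.002], [0.977, 0.215, 0.0], [0.001, -0.002, -1.0]]
ft_force: [-0.7, 0.5, -0.5]
grip_width: 0.0857
gripper_force: 0.0
[0.55175069 0.08100182 0.20789145] 12.431343864971382
[[187.4, 211.8], [182.0, 151.9], [192.1, 265.6], [283.7, 200.2]] [0.47291287 0.0633917  0.139     ]
```

View pics/after.png

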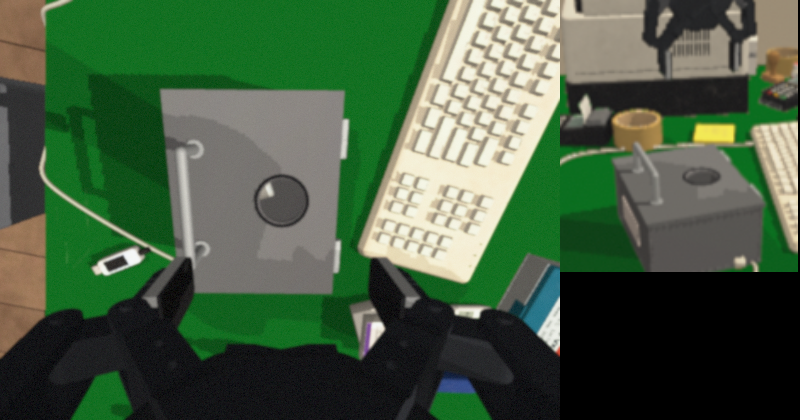

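The vial is inside: white shows through the hole at (268,190) and the lid is shut. The bar runs from (182,150) to (190,262), matching the prediction. Move over the handle, descend (with the 36 mm offset) and grip.

```bash
python3 -m jog '[[0,0,0,0.001,-0.041,0,100],[0,0,0,0.001,-0.040,0,100],[0,0,0,0,0,0,100],[0,0,0,0,0,0.045,100],[0,0,0,0,0,0.045,100],[0,0,0,0,0,0.02,100],[0,0,0,0,0,0.010,100],[0,0,0,0,0,0.007,100],[0,0,0,0,0,0,100],[0,0,0,0,0,0,100]]' 30 && python3 -m jog '[[0,0,0,0,0,0,0],[0,0,0,0,0,0,0],[0,0,0,0,0,0,0],[0,0,0,0,0,0,0],[0,0,0,0,0,0,0],[0,0,0,0,0,0,0],[0,0,0,0,0,0,0],[0,0,0,0,0,0,0],[0,0,0,0,0,0,0]]' 30
```

```text
time_s: 12.88
position: [0.4731, 0.0655, 0.0828]
tool_rot: [[-0.215, 0.977, 0.001], [0.977, 0.215, -0.0], [-0.0, 0.001, -1.0]]
ft_force: [0.8, 0.5, 0.6]
grip_width: 0.0854
gripper_force: 0.0
time_s: 14.0
position: [0.4712, 0.0652, 0.0822]
tool_rot: [[-0.215, 0.977, -0.003], [0.977, 0.215, -0.001], [0.0, -0.003, -1.0]]
ft_force: [-6.4, -2.8, 5.0]
grip_width: 0.0089
gripper_force: 29.2
```

The bar is gripped with low side force. Lift along the arc about the hinge, first half then the second.

```bash
python3 -m jog '[[0,0,0,0,0.0023,-0.0051,0],[0,0,0,0,0.0023,-0.0051,0],[0,0,0,0,0.0023,-0.0051,0],[0,0,0,0,0.0023,-0.0051,0],[0,0,0,0,0.0023,-0.0051,0],[0,0,0,0,0.0033,-0.0046,0],[0,0,0,0,0.0033,-0.0046,0],[0,0,0,0,0.0033,-0.0046,0],[0,0,0,0,0.0033,-0.0046,0],[0,0,0,0,0.0033,-0.0046,0]]' 40
```

```text
time_s: 15.25
position: [0.4972, 0.0708, 0.1306]
tool_rot: [[-0.215, 0.977, -0.007], [0.977, 0.215, -0.002], [-0.0, -0.007, -1.0]]
ft_force: [-10.4, -5.4, 6.1]
grip_width: 0.0089
gripper_force: 38.9
```

```bash
python3 -m jog '[[0,0,0,0,0.0041,-0.0038,0],[0,0,0,0,0.0041,-0.0038,0],[0,0,0,0,0.0041,-0.0038,0],[0,0,0,0,0.0041,-0.0038,0],[0,0,0,0,0.0041,-0.0038,0],[0,0,0,0,0.0048,-0.003,0],[0,0,0,0,0.0048,-0.003,0],[0,0,0,0,0.0048,-0.003,0],[0,0,0,0,0.0048,-0.003,0],[0,0,0,0,0.0048,-0.003,0]]' 40 && python3 -m jog '[[0,0,0,0,0,0,0],[0,0,0,0,0,0,0],[0,0,0,0,0,0,0],[0,0,0,0,0,0,0],[0,0,0,0,0,0,0],[0,0,0,0,0,0,0]]'
python3 - <<'E'
from h import *
I={n:optics.get_image(n) for n in("scene","side")}
a=cv2.resize(I["scene"]["pixels"][150:330,170:350,::-1],(400,400),interpolation=2);b=cv2.resize(I["side"]["pixels"][90:250,190:350,::-1],(400,400),interpolation=2)
cv2.imwrite("pics/final.png",np.hstack([a,b]))
d=np.array([np.cos(np.radians(12.4)),np.sin(np.radians(12.4))]);p=observe()["position"]
print("travel box-x, z from grip:",(p[:2]-[.4725,.0655])@d,p[2]-.0822,"want .072,.082")
E
```

```text
time_s: 16.5
position: [0.5427, 0.0804, 0.1654]
tool_rot: [[-0.215, 0.977, -0.001], [0.977, 0.215, -0.002], [-0.001, -0.002, -1.0]]
ft_force: [-3.9, -4.1, 3.9]
grip_width: 0.0085
gripper_force: 39.9
time_s: 17.25
position: [0.5427, 0.0804, 0.1653]
tool_rot: [[-0.215, 0.977, -0.001], [0.977, 0.215, -0.002], [-0.001, -0.002, -1.0]]
ft_force: [-5.4, -3.6, 6.9]
grip_width: 0.0088
gripper_force: 40.2
travel box-x, z from grip: 0.07175341857664097 0.08311611288153425 want .072,.082
```

View pics/final.png

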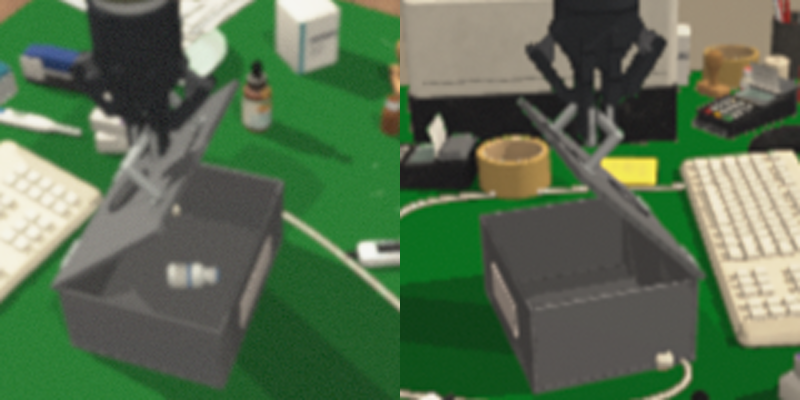

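The lid is open at about 45° and held by the bar handle. The vial lies on the box floor at crop (190,275), and the dropper bottle and carton stand in place. Hand in.

```bash
python3 -c "
from rig import job
print(job.close_job())"
```

```text
the job is handed in; nothing more can be done
None
```

I dropped the white vial through the hole into the box, and the gripper is holding the lid open by its bar handle at about 45° and at rest; the job is handed in (verdict not shown) at about 17 s of the 54 s allowed. The first grasp closed just above the vial's cap because the fingertips sit about 36 mm short of the reported TCP, but nothing moved and I corrected for it.

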